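Find the heavy side of a tube rotator's wheel and hold it down

ROBOT

A 6-joint arm with a two-finger parallel gripper is mounted at the origin on the work surface. World frame = base frame: x ahead of the robot, y to its left, z up, the work surface at z = 0. Lengths are in mm, angles in rad, forces in N, time in s.
With the tool pointing down it reaches from about 325 to 900 mm from the base axis. Payload 3.5 kg.
Tool frame: the origin (TCP) lies at the very end of the fingers, on their centre line; the grasp point (between the pads) lies 19 mm behind it; z points along the fingers, y is the line along which they close (so a half turn about z gives the same grasp; the last joint's range is limited). The gripper opens to 85 mm and grips with 20 to 120 N. Pads are 22 mm wide; open, the fingers measure 114 mm over their backs; the gripper's body (76 mm by 85 mm) begins 54 mm behind the grasp point. The pads swing forward as they close: fully open they stand 13 mm farther back than shut.
Start: joints at [-1.207, 0.276, -0.026, 1.268, 0, 1.467], TCP at [281.257, -558.136, 231.313] pointing down, gripper open.
Joint ranges: [-3.12, 3.12], [-0.85, 1.88], [-1.08, 1.24], [-1.95, 2.15], [-1.57, 1.53], [-3.14, 3.14]. Speed limits (rad/s): [2.57, 2.57, 3.14, 3.14, 3.14, 3.14].

INTERFACE

Orientations are given as a unit quaternion [w, x, y, z].
In Python, from rig import robot gives the robot as it stands.
- The arm moves only by the shell command python3 -m pendant 'ROWS' [FORCE]. ROWS is JSON, a list of rows, each an object with "offset": the shift along the tool's x, y, z in mm, a list of three; "rotation": the turn, a rotation vector about the tool's x, y, z in rad, a list of three; "hand": the opening, from 0 (shut) to 1 (fully open). A call has 1 to 5 rows; each row shifts and turns the commanded pose from where the row before left it, along the tool's axes as they then stand; what a row does not reach is not made up. A row lasts 1/8 s, in which the tool goes at most 62.5 mm and 10.7 degrees, less where a joint would pass 70% of its speed; a pose out of reach is approached as far as the arm can. A call is refused whole if a number of a shift passes 62.5 or a number of a turn 0.188, either way. A call with a gripper value outside its range is refused whole. The fingers move at their own pace and stop on an object; FORCE is the grip in N (left out, the last holds). Time passes only in rows, so rows that do not move let the fingers close. It gives the time, the measured TCP pose, the force, the opening and the grip force at its end, in the units of the state.
- robot.get_state(): the state, without advancing time (a new reading comes with each control period).
- robot.camera(name): name is "side" or "top"; returns a dict with "pixels" (480x640x3 uint8, red, green, blue), "K" (3x3 intrinsics, pixels), "R" (3x3) and "t" (3): a world point X has camera coordinates R X + t. Camera axes: x right, y down, z forward; pixel columns grow to the right and rows downward; lengths in mm; the calibration is good to about 2 mm. A picture is of the moment at which its call begins. There is no depth.
- robot.finish_job(): hands the job in; it is judged then, once.
The state is a dict: "t": time; "q": joint angles; "qd": joint speeds; "tau": joint torques, N m; "tool_pos": TCP position; "orientation": TCP orientation; "ft_force": force on the tool from outside, world axes, zero at the start; "ft_torque": the same for the moment, N m; "width": opening from 0.0 (shut) to 1.0 (fully open); "grip_force": force on a finger pad.
Only numpy, scipy, OpenCV 4.12 (cv2) and the standard library are available. Lean on these libraries where they do the work, as an engineer would, in place of code of your own. Each camera call takes 0.05 s, during which the arm holds its last target. There are 200 camera calls.

TASK

The wheel of the bench tube rotator is out of balance, and nothing on it shows where the weight sits. Turn the wheel by its knobs, feel which side is heavy, bring that heavy side straight down to the bottom, and finish with the gripper still firmly closed on one of the knobs, holding it still there so that a colleague can fit a counterweight at the top. Leave the other things on the bench where they stand.

Things in the scene. Friction and masses are not known exactly. Their poses are not given: they have to be found in the camera images.
- rotator: fixed tube rotator carrying a wheel on a level axle. Origin on the bench right below the wheel's centre; z up; x along the axle, from housing to wheel, roughly away from the robot. White motor housing, 110 mm wide, top 130 mm above the bench, at x = -128 to -43 mm; grey foot at x = -145 to +35 mm, 150 mm wide, up to 22 mm high.
- hub (a point): centre of the wheel, on its axle, 120 mm above the bench; axes as rotator. The bearing's steady 0.28 N m drag holds the wheel wherever it is left; it never swings by itself. Ballast sealed in the drum at any angle is the only unbalance: 0.2 to 0.26 N m of gravity torque when level with the axle. Tube lids on the face are too light to matter.
- wheel (a joint): angle of the drum about the rotator's +x axis, rad: at 0 the yellow lid on its face is straight up; as it grows the top goes to the rotator's -y. Turns over two turns either way. Turned slowly by a knob it takes 0.2 to 1.1 N where the heavy side comes down past axle level, 6.4 to 7.2 N where it goes up past axle level, and an even 3.7 N both ways with it at bottom or top.
- red_knob (a point): centre of the red knob, one of six barrel knobs (five violet) 60 degrees apart, 22 mm in diameter, 24 mm long, parallel to the axle, centres 75 mm from it, on 10 mm arms. Pinch or cage one from above, a finger each side along the rim, within 50 degrees of the top (tilting the hand with it). Pinched tight, the push on it is mixed with a twist; loosely caged it is felt clean.
- knob_ring: ring of the six knobs, in the middle plane of the drum (white, blue faces, 96 mm diameter, 30 mm thick). Origin at the hub, z towards the red knob. A soft rubber coupling ties it to the drum, 2.5 N m per rad: the ring leads the drum by up to 0.22 rad (so the push can be seen as well as felt, also with the hand standing still after a turn) and springs back in line with the yellow lid when let go.
- plate_rack: white rack 86 x 128 x 30 mm with a violet 96-well plate on it (44 mm high in all). A bystander; origin at the centre of its underside
- tip_box: blue pipette-tip box with a clear lid, 85 x 122 x 67 mm. A bystander; origin at the centre of its underside
- reagent: amber bottle with a blue cap, 60 mm diameter, 130 mm high. A bystander; origin at the centre of its underside
- jar: glass jar with a metal lid, 68 mm diameter, 75 mm high. A bystander; origin at the centre of its underside
- beaker: clear open beaker, 66 mm diameter, 85 mm high. A bystander; origin at the centre of its underside
- pipette: hand pipette lying on its side, 230 mm long, 26 mm high, white body and blue shaft. A bystander; origin at the centre of its underside
- counterweight: small steel counterweight, a disc of 44 mm diameter with a stem, 30 mm high, to be fitted later by a colleague. A bystander; origin at the centre of its underside
Mind the look-alikes: they are no part of the job. What is shaped like the rotator but green is not meant.

How it is judged:
By the outcome, as a careful person would: the job done as asked, in the order asked, and still so for the second after the job is handed in, while the arm keeps its last pose, push and grip.
It also fails if it takes over 72 s, if anything falls off the work surface, if the arm or the gripper's body presses on something with over 40 N, if the wrist force passes 120 N, or if a joint passes its speed limit or range.

## Working session

There is one attempt and no reset: what is moved stays moved. The work goes in short steps, Python scripts to look and compute and a shell command to move; the robot and the scene stay as the last step left them, time stands still between calls to the robot, and variables do not carry over. Pictures are saved under pics/ and viewed, at most 10 in all, crops included, and the job is handed in when it is done.

```bash
mkdir -p pics; ls
python3 - <<'E'
from rig import robot
import cv2
for n in("side","top"):
    c=robot.camera(n); cv2.imwrite(f"pics/{n}0.png",c["pixels"][:,:,::-1]); print(n,c["K"],c["R"],c["t"])
s=robot.get_state();print(s)
E
```

```text
pics
side [[507.78555402   0.         317.88726228]
 [  0.         507.78555402 250.70125606]
 [  0.           0.           1.        ]] [[-0.67878822 -0.73433092 -0.00215736]
 [-0.36755675  0.34229623 -0.86471691]
 [ 0.63572682 -0.58616669 -0.50225493]] [408.07713725 305.84928404 851.18825627]
top [[464.31890186   0.         319.65628602]
 [  0.         464.31890186 238.26822043]
 [  0.           0.           1.        ]] [[ 0.10226705 -0.99475522  0.00187347]
 [-0.97407936 -0.10052309 -0.2026438 ]
 [ 0.20176931  0.01889887 -0.97925072]] [ -15.42200334  562.90863163 1070.26905741]
{'t': 0.1, 'q': array([-1.20738680e+00,  2.77063475e-01, -2.77684212e-02,  1.26802853e+00,
       -1.96200447e-05,  1.46742563e+00]), 'qd': array([ 5.00527078e-04, -8.46980598e-04,  2.51520499e-03,  8.36547014e-04,
        6.38131558e-04,  3.56289710e-05]), 'tau': array([-1.05728916e-04, -4.46708786e+01,  2.96128839e+01,  8.47100106e-03,
       -9.58977444e-05, -7.57789309e-06]), 'tool_pos': array([ 280.99993804, -557.45196582,  230.25585299]), 'orientation': array([-1.02206491e-03,  9.72887412e-01,  2.31276930e-01, -1.43535734e-04]), 'ft_force': array([ 0.07291052, -0.94941246, -0.03050517]), 'ft_torque': array([-0.01649484, -0.03304631, -0.00162682]), 'grip_force': 0.0, 'width': 1.0016322334908496}
```

View pics/side0.png

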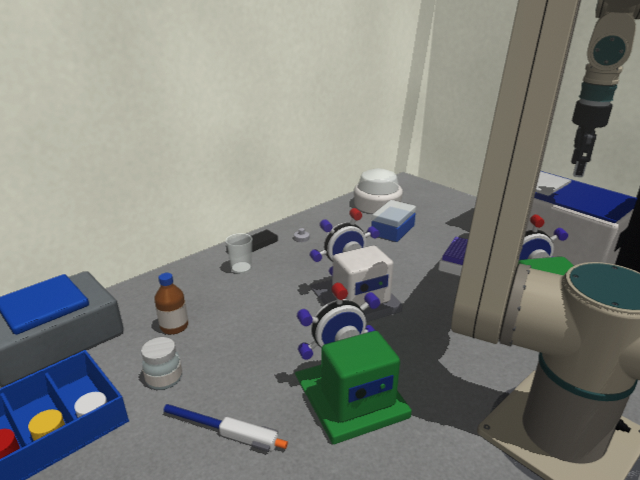

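View pics/top0.png

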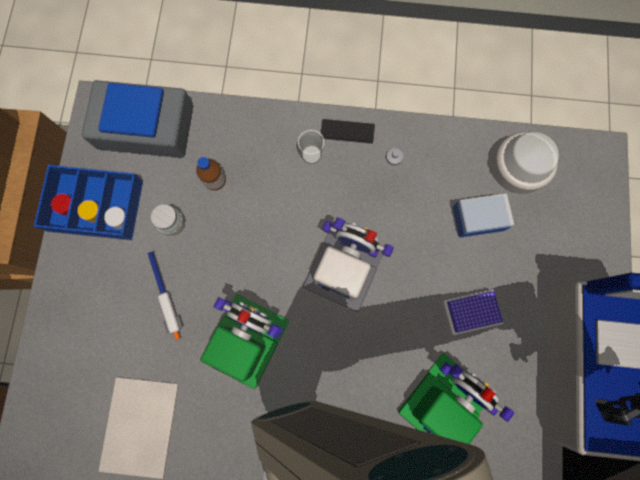

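The side view shows the white rotator (housing at about (362,275), red knob at (355,213)). The top view has its housing at (342,272) and red knob at (371,237). The green ones are the decoys.

```bash
cat > h.py <<'E'
from rig import robot
import cv2, numpy as np
def ray(c,u,v):
    d=c["R"].T@np.linalg.inv(c["K"])@np.array([u,v,1.]); return -c["R"].T@c["t"], d/np.linalg.norm(d)
def plane(c,u,v,z):
    o,d=ray(c,u,v); return o+d*(z-o[2])/d[2]
def tri(c1,p1,c2,p2):
    o1,d1=ray(c1,*p1);o2,d2=ray(c2,*p2)
    s=np.linalg.lstsq(np.c_[d1,-d2],o2-o1,rcond=None)[0]
    a,b=o1+s[0]*d1,o2+s[1]*d2; return (a+b)/2,np.linalg.norm(a-b)
def proj(c,X):
    p=c["K"]@(c["R"]@X+c["t"]); return p[:2]/p[2]
def blobs(c,box,col):
    x0,y0,x1,y1=box; h=cv2.cvtColor(np.ascontiguousarray(c["pixels"][y0:y1,x0:x1]),cv2.COLOR_RGB2HSV)
    H,S,V=[h[...,i].astype(int) for i in range(3)]
    m={"red":((H<6)|(H>174))&(S>150)&(V>70),"vio":(H>121)&(H<150)&(S>90)&(V>50),"yel":(H>20)&(H<35)&(S>130)&(V>90),"white":(S<40)&(V>165)}[col]
    n,l,st,ce=cv2.connectedComponentsWithStats(m.astype(np.uint8))
    return [(round(ce[i][0]+x0,1),round(ce[i][1]+y0,1),*[int(k) for k in st[i][2:]]) for i in range(1,n) if st[i][4]>5]
E
python3 - <<'E'
from h import *
s,t=robot.camera("side"),robot.camera("top")
for c,b in((s,(300,195,410,310)),(t,(300,205,400,310))):
    for k in("red","vio","yel","white"): print(k,blobs(c,b,k))
    i=c["pixels"][b[1]:b[3],b[0]:b[2],::-1]; cv2.imwrite("pics/c%d.png"%b[1],cv2.resize(i,None,fx=5,fy=5,interpolation=cv2.INTER_CUBIC))
a=cv2.imread("pics/c195.png")[:,:550];b=cv2.imread("pics/c205.png")
cv2.imwrite("pics/both.png",cv2.resize(np.hstack([np.pad(a,((0,0),(0,0),(0,0))),np.pad(b,((0,a.shape[0]-b.shape[0]),(0,0),(0,0)))]),(800,438)))
print(tri(s,(355,213),t,(371,237)))
E
```

```text
red [(np.float64(355.9), np.float64(213.4), 11, 12, 87), (np.float64(339.3), np.float64(290.6), 16, 17, 174)]
vio [(np.float64(325.9), np.float64(225.3), 12, 12, 104), (np.float64(373.2), np.float64(231.8), 11, 12, 84), (np.float64(315.5), np.float64(255.3), 12, 12, 99), (np.float64(330.8), np.float64(270.2), 3, 8, 17), (np.float64(372.1), np.float64(300.0), 15, 17, 177)]
yel []
white [(np.float64(313.7), np.float64(200.1), 42, 17, 360), (np.float64(390.4), np.float64(207.0), 48, 27, 648), (np.float64(343.6), np.float64(230.1), 26, 13, 64), (np.float64(367.0), np.float64(233.7), 5, 4, 12), (np.float64(303.9), np.float64(235.7), 8, 4, 16), (np.float64(351.4), np.float64(242.9), 8, 3, 16), (np.float64(362.0), np.float64(258.7), 58, 28, 935), (np.float64(322.4), np.float64(251.7), 5, 4, 11), (np.float64(363.8), np.float64(305.3), 7, 6, 20), (np.float64(345.8), np.float64(307.4), 26, 5, 72)]
red [(np.float64(370.3), np.float64(235.8), 11, 13, 91)]
vio [(np.float64(333.2), np.float64(224.7), 23, 15, 184), (np.float64(342.0), np.float64(242.7), 5, 4, 10), (np.float64(387.5), np.float64(249.9), 11, 11, 88), (np.float64(373.6), np.float64(253.2), 10, 7, 40)]
yel []
white [(np.float64(357.6), np.float64(228.4), 15, 8, 39), (np.float64(358.0), np.float64(239.1), 29, 15, 102), (np.float64(380.0), np.float64(247.0), 5, 3, 11), (np.float64(342.1), np.float64(271.4), 55, 49, 1608), (np.float64(352.1), np.float64(251.5), 11, 8, 53)]
(array([549.12439856, -68.2226388 , 191.27244686]), np.float64(2.821829973190411))
```

View pics/both.png

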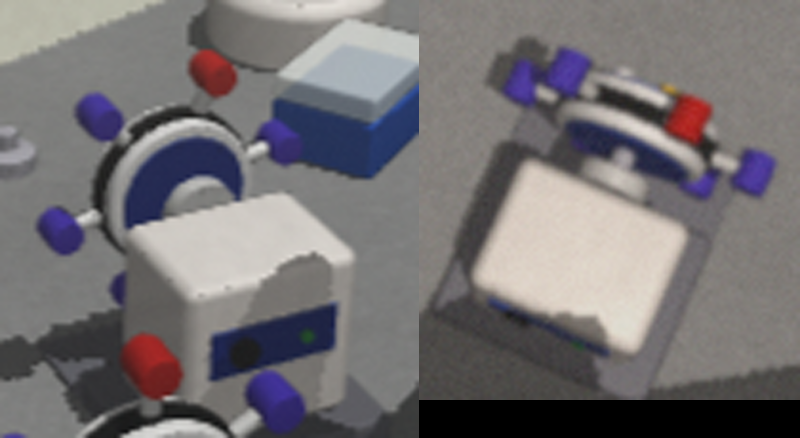

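Crop: on the left the white rotator's red knob is upper right of the wheel, and violet knobs are at side pixels (326,225), (373,232) and (315,255). On the right (top view) these show at (339,223), (387,250) and (327,226). I'll triangulate these four and fit the ring.

```bash
cat >> h.py <<'E'
def fitring(P):
    # vertical plane through the points, circle r=75 about a hub at z=120
    from scipy.optimize import least_squares
    def f(p):
        n=np.array([np.cos(p[2]),np.sin(p[2]),0]); d=P-np.array([p[0],p[1],120]); a=d@n
        return np.r_[a,np.linalg.norm(d-np.outer(a,n),axis=1)-75]
    m=P.mean(0); r=least_squares(f,[m[0],m[1],0.]); return r.x,r.fun
def ang(P,p):  # ring angle about +x, 0 up, positive towards -y
    y=np.array([-np.sin(p[2]),np.cos(p[2]),0]); d=P-np.array([p[0],p[1],120]); return np.arctan2(-d@y,d[2])
E
python3 - <<'E'
from h import *
s,t=robot.camera("side"),robot.camera("top")
P=[]
for a,b in(((355.9,213.4),(370.3,235.8)),((373.2,231.8),(387.5,249.9)),((325.9,225.3),(339.4,223.4)),((315.5,255.3),(327.3,226.5))):
    X,e=tri(s,a,t,b);P.append(X);print(X.round(1),round(e,1))
P=np.array(P);p,f=fitring(P);print(p,f.round(1),[round(ang(X,p),3) for X in P])
print("housing top",plane(t,342.1,271.4,130), "axis dir from housing",)
st=robot.get_state()
from scipy.spatial.transform import Rotation as Ro
print(Ro.from_quat(st["orientation"][[1,2,3,0]]).as_matrix().round(3))
for x in((327,205),(387,287)):pass
E
```

```text
[549.7 -68.2 190.5] 2.3
[ 534.5 -114.4  132.6] 1.6
[5.745e+02 3.000e-01 1.750e+02] 0.7
[581.2  26.2 105.1] 0.9
[ 5.58067716e+02 -4.46664116e+01 -3.26492867e-01] [-0.4  0.   1.2 -0.9 -0.2 -0.3 -2.1  1. ] [np.float64(0.34), np.float64(1.401), np.float64(-0.717), np.float64(-1.768)]
housing top [476.47587982 -16.7502693  130.        ] axis dir from housing
[[ 0.893  0.45  -0.   ]
 [ 0.45  -0.893  0.001]
 [ 0.    -0.001 -1.   ]]
```

```bash
python3 -m pendant '[{"offset":[0,0,-40],"rotation":[0,0,0],"hand":0.6},{"offset":[47.8,-33.3,0],"rotation":[0,0,0],"hand":0.6},{"offset":[47.8,-33.3,0],"rotation":[0,0,0],"hand":0.6},{"offset":[47.8,-33.3,0],"rotation":[0,0,0],"hand":0.6},{"offset":[47.8,-33.3,0],"rotation":[0,0,0],"hand":0.6}]' 30
python3 -m pendant '[{"offset":[47.8,-33.3,0],"rotation":[0,0,0],"hand":0.6},{"offset":[47.8,-33.3,0],"rotation":[0,0,0],"hand":0.6},{"offset":[47.8,-33.3,0],"rotation":[0,0,0],"hand":0.6},{"offset":[47.8,-33.3,0],"rotation":[0,0,0],"hand":0.6},{"offset":[47.8,-33.3,0],"rotation":[0,0,0],"hand":0.6}]'
python3 -m pendant '[{"offset":[0,0,0],"rotation":[0,0,-0.18],"hand":0.6},{"offset":[0,0,0],"rotation":[0,0,-0.18],"hand":0.6},{"offset":[0,0,0],"rotation":[0,0,-0.18],"hand":0.6},{"offset":[0,0,0],"rotation":[0,0,-0.18],"hand":0.6},{"offset":[0,0,0],"rotation":[0,0,-0.18],"hand":0.6}]'
python3 -m pendant '[{"offset":[0,0,0],"rotation":[0,0,-0.18],"hand":0.6},{"offset":[0,0,0],"rotation":[0,0,-0.18],"hand":0.6},{"offset":[0,0,0],"rotation":[0,0,-0.18],"hand":0.6},{"offset":[0,0,0],"rotation":[0,0,-0.18],"hand":0.6},{"offset":[0,0,0],"rotation":[0,0,-0.18],"hand":0.6}]'
python3 -m pendant '[{"offset":[0,0,0],"rotation":[0,0,-0.18],"hand":0.6},{"offset":[0,0,0],"rotation":[0,0,-0.18],"hand":0.6},{"offset":[0,0,0],"rotation":[0,0,-0.18],"hand":0.6}]'
```

```text
t: 0.92
tool_pos: [392.7, -351.5, 271.4]
orientation: [0.0, 0.973, 0.231, 0.0]
ft_force: [0.4, -0.1, -0.3]
width: 0.6
grip_force: 0.0
t: 1.55
tool_pos: [531.3, -95.1, 271.5]
orientation: [0.0, 0.973, 0.231, 0.0]
ft_force: [1.0, 0.0, 0.7]
width: 0.598
grip_force: 0.0
t: 2.17
tool_pos: [530.5, -96.8, 271.3]
orientation: [-0.0, 0.774, 0.634, -0.0]
ft_force: [-0.8, -0.1, -0.5]
width: 0.598
grip_force: 0.0
t: 2.8
tool_pos: [530.5, -96.9, 271.3]
orientation: [-0.0, 0.421, 0.907, -0.0]
ft_force: [0.4, -0.2, -0.0]
width: 0.6
grip_force: 0.0
t: 3.18
tool_pos: [530.5, -96.9, 271.3]
orientation: [-0.0, 0.164, 0.987, 0.0]
ft_force: [-1.0, -0.3, -0.3]
width: 0.598
grip_force: 0.0
```

```bash
cat >> h.py <<'E'
from scipy.spatial.transform import Rotation as Ro
HUB=np.array([558.07,-44.67,120.]); YAW=-0.3265
A=np.array([np.cos(YAW),np.sin(YAW),0]); Y=np.array([-A[1],A[0],0])
def where(st=None):
    st=st or robot.get_state(); R=Ro.from_quat(st["orientation"][[1,2,3,0]]).as_matrix()
    d=st["tool_pos"]-HUB; y,z=d@Y,d[2]
    tilt=np.arctan2(R[:,2]@Y,-R[2,2])  # hand's wheel angle
    th=np.arctan2(-y,z); e=np.array([0,-np.sin(th),np.cos(th)])
    f=st["ft_force"]; tang=-np.cos(th)*Y+np.array([0,0,-np.sin(th)]); rad=-np.sin(th)*Y+np.array([0,0,np.cos(th)])
    return dict(t=st["t"],ax=d@A,r=np.hypot(y,z),th=th,tilt=tilt,ft=f@tang,fr=f@rad,fa=f@A,w=st["width"],g=st["grip_force"])
def show(): print({k:round(float(v),3) for k,v in where().items()})
def go(r,th,ax=0):
    # remaining offset (tool axes now) and rotation to reach radius r, angle th with hand along the radius
    st=robot.get_state(); R=Ro.from_quat(st["orientation"][[1,2,3,0]]).as_matrix()
    T=HUB+ax*A+r*(-np.sin(th)*Y+np.array([0,0,np.cos(th)]))
    x=-A; z=np.sin(th)*Y-np.array([0,0,np.cos(th)]); Rt=np.c_[x,np.cross(z,x),z]
    print("offset",(R.T@(T-st["tool_pos"])).round(1),"rot",Ro.from_matrix(R.T@Rt).as_rotvec().round(3))
E
python3 -c "
from h import *
show();go(150,0);go(150,-0.717)"
```

```text
{'t': 3.175, 'ax': -9.411, 'r': 162.096, 'th': 0.368, 'tilt': 0.0, 'ft': 0.672, 'fr': -0.048, 'fa': -0.872, 'w': 0.598, 'g': 0.0}
offset [-9.3 58.3  1.2] rot [ 0.    -0.    -0.002]
offset [ -9.  156.9  38.2] rot [ 0.717 -0.001 -0.002]
```

```bash
python3 -m pendant '[{"offset":[-3,52.3,0],"rotation":[0,0,0],"hand":0.6},{"offset":[-3,52.3,0],"rotation":[0,0,0],"hand":0.6},{"offset":[-3,52.3,0],"rotation":[0.17,0,0],"hand":0.6},{"offset":[0,0,0],"rotation":[0.18,0,0],"hand":0.6},{"offset":[0,0,0],"rotation":[0.18,0,0],"hand":0.6}]'
python3 -m pendant '[{"offset":[0,0,0],"rotation":[0.187,0,0],"hand":0.6},{"offset":[0,0,0],"rotation":[0,0,0],"hand":0.6}]'
python3 -c "
from h import *
show();go(62,-0.717)
robot.camera
for n in ('side',):
    c=robot.camera(n);cv2.imwrite('pics/s1.png',cv2.resize(c['pixels'][100:330,230:470,::-1],None,fx=2.5,fy=2.5))"
```

```text
t: 3.8
tool_pos: [591.5, 49.4, 272.5]
orientation: [-0.042, 0.16, 0.951, -0.261]
ft_force: [-0.6, -0.5, -0.6]
width: 0.603
grip_force: 0.0
t: 4.05
tool_pos: [590.4, 50.5, 266.8]
orientation: [-0.061, 0.153, 0.923, -0.347]
ft_force: [-0.0, 0.2, -0.3]
width: 0.598
grip_force: 0.0
{'t': 4.05, 'ax': 0.077, 'r': 177.948, 'th': -0.6, 'tilt': -0.72, 'ft': -0.345, 'fr': -0.13, 'fa': -0.108, 'w': 0.598, 'g': 0.0}
offset [ -0.9  21.  114.7] rot [-0.003 -0.008  0.001]
```

View pics/s1.png

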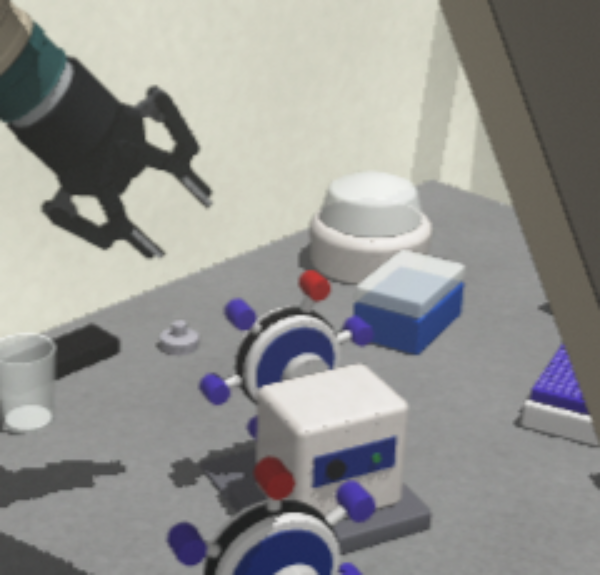

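The picture shows the hand tilted, its fingers straddling the radial line toward the violet knob at crop (240,313). The path down is clear of the beaker.

```bash
python3 -m pendant '[{"offset":[-0.9,21,30],"rotation":[0,0,0],"hand":0.6},{"offset":[0,0,42],"rotation":[0,0,0],"hand":0.6},{"offset":[0,0,35],"rotation":[0,0,0],"hand":0.6},{"offset":[0,0,7],"rotation":[0,0,0],"hand":0.6},{"offset":[0,0,2],"rotation":[0,0,0],"hand":0.3}]'
python3 -m pendant '[{"offset":[0,0,0],"rotation":[0,0,0],"hand":0.3},{"offset":[0,0,0],"rotation":[0,0,0],"hand":0.3}]'
python3 -c "
from h import *
show()
c=robot.camera('side');cv2.imwrite('pics/s2.png',cv2.resize(c['pixels'][150:330,270:430,::-1],None,fx=3.2,fy=3.2))"
```

```text
t: 4.72
tool_pos: [572.1, -9.6, 171.8]
orientation: [-0.057, 0.157, 0.924, -0.345]
ft_force: [0.4, 0.5, 0.0]
width: 0.404
grip_force: 0.0
t: 4.97
tool_pos: [572.8, -8.2, 171.1]
orientation: [-0.057, 0.156, 0.924, -0.345]
ft_force: [-0.2, 0.8, -1.0]
width: 0.301
grip_force: 0.5
{'t': 4.975, 'ax': 2.268, 'r': 64.383, 'th': -0.655, 'tilt': -0.715, 'ft': -1.123, 'fr': -0.367, 'fa': -0.41, 'w': 0.301, 'g': 0.496}
```

View pics/s2.png

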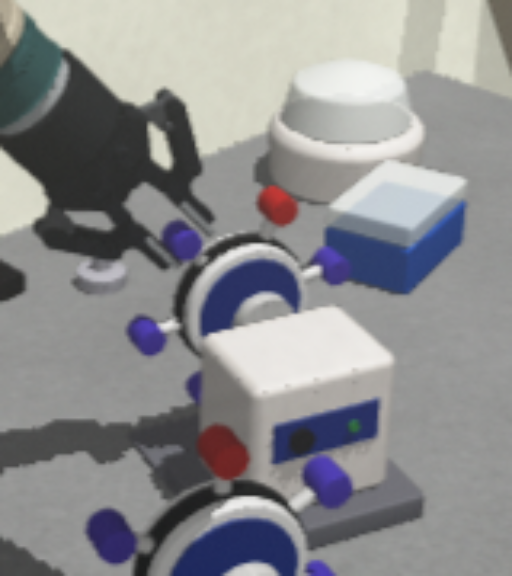

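The violet knob sits between the two fingers, at crop (182,240). I start the sweep in the positive direction with the knob loosely caged.

```bash
S='python3 -c "from h import *;show()"'
python3 -m pendant '[{"offset":[0,2,2],"rotation":[0,0,0],"hand":0.31},{"offset":[0,-3.7,0.11],"rotation":[-0.06,0,0],"hand":0.31},{"offset":[0,-3.7,0.11],"rotation":[-0.06,0,0],"hand":0.31}]' >/dev/null; eval $S
python3 -m pendant '[{"offset":[0,-3.7,0.11],"rotation":[-0.06,0,0],"hand":0.31},{"offset":[0,-3.7,0.11],"rotation":[-0.06,0,0],"hand":0.31}]' >/dev/null; eval $S
python3 -m pendant '[{"offset":[0,-3.7,0.11],"rotation":[-0.06,0,0],"hand":0.31},{"offset":[0,-3.7,0.11],"rotation":[-0.06,0,0],"hand":0.31}]' >/dev/null; eval $S
python3 -m pendant '[{"offset":[0,-3.7,0.11],"rotation":[-0.06,0,0],"hand":0.31},{"offset":[0,-3.7,0.11],"rotation":[-0.06,0,0],"hand":0.31}]' >/dev/null; eval $S
python3 -m pendant '[{"offset":[0,-3.7,0.11],"rotation":[-0.06,0,0],"hand":0.31},{"offset":[0,-3.7,0.11],"rotation":[-0.06,0,0],"hand":0.31}]' >/dev/null; eval $S
```

```text
{'t': 5.4, 'ax': 0.856, 'r': 60.523, 'th': -0.581, 'tilt': -0.594, 'ft': -3.568, 'fr': -2.363, 'fa': -0.419, 'w': 0.308, 'g': 1.616}
{'t': 5.65, 'ax': 0.846, 'r': 60.622, 'th': -0.466, 'tilt': -0.472, 'ft': -4.523, 'fr': -3.453, 'fa': 0.5, 'w': 0.314, 'g': 2.346}
{'t': 5.9, 'ax': 0.79, 'r': 60.894, 'th': -0.344, 'tilt': -0.352, 'ft': -4.165, 'fr': -2.871, 'fa': 0.89, 'w': 0.308, 'g': 2.213}
{'t': 6.15, 'ax': 0.703, 'r': 61.206, 'th': -0.222, 'tilt': -0.232, 'ft': -3.953, 'fr': -2.676, 'fa': 0.056, 'w': 0.312, 'g': 2.059}
{'t': 6.4, 'ax': 0.653, 'r': 61.569, 'th': -0.1, 'tilt': -0.113, 'ft': -4.076, 'fr': -2.622, 'fa': 0.086, 'w': 0.309, 'g': 1.896}
```

```bash
S='python3 -c "from h import *;show()"'
python3 -m pendant '[{"offset":[0,-3.7,0.11],"rotation":[-0.06,0,0],"hand":0.31},{"offset":[0,-3.7,0.11],"rotation":[-0.06,0,0],"hand":0.31}]' >/dev/null; eval $S
python3 -m pendant '[{"offset":[0,-3.7,0.11],"rotation":[-0.06,0,0],"hand":0.31},{"offset":[0,-3.7,0.11],"rotation":[-0.06,0,0],"hand":0.31}]' >/dev/null; eval $S
python3 -m pendant '[{"offset":[0,-3.7,0.11],"rotation":[-0.06,0,0],"hand":0.31},{"offset":[0,-3.7,0.11],"rotation":[-0.06,0,0],"hand":0.31}]' >/dev/null; eval $S
python3 -m pendant '[{"offset":[0,-3.7,0.11],"rotation":[-0.06,0,0],"hand":0.31},{"offset":[0,-3.7,0.11],"rotation":[-0.06,0,0],"hand":0.31}]' >/dev/null; eval $S
python3 -m pendant '[{"offset":[0,-3.7,0.11],"rotation":[-0.06,0,0],"hand":0.31},{"offset":[0,-3.7,0.11],"rotation":[-0.06,0,0],"hand":0.31}]' >/dev/null; eval $S
python3 -m pendant '[{"offset":[0,-3.7,0.11],"rotation":[-0.06,0,0],"hand":0.31},{"offset":[0,-3.7,0.11],"rotation":[-0.06,0,0],"hand":0.31}]' >/dev/null; eval $S
python3 -m pendant '[{"offset":[0,-3.7,0.11],"rotation":[-0.06,0,0],"hand":0.31},{"offset":[0,-3.7,0.11],"rotation":[-0.06,0,0],"hand":0.31}]' >/dev/null; eval $S
python3 -m pendant '[{"offset":[0,-3.7,0.11],"rotation":[-0.06,0,0],"hand":0.31}]' >/dev/null; eval $S
```

```text
{'t': 6.65, 'ax': 0.577, 'r': 61.926, 'th': 0.021, 'tilt': 0.007, 'ft': -2.837, 'fr': -2.802, 'fa': 0.55, 'w': 0.312, 'g': 1.731}
{'t': 6.9, 'ax': 0.572, 'r': 62.269, 'th': 0.141, 'tilt': 0.127, 'ft': -4.197, 'fr': -3.427, 'fa': 0.303, 'w': 0.309, 'g': 1.567}
{'t': 7.15, 'ax': 0.525, 'r': 62.586, 'th': 0.261, 'tilt': 0.247, 'ft': -2.495, 'fr': -2.614, 'fa': 0.75, 'w': 0.309, 'g': 1.408}
{'t': 7.4, 'ax': 0.529, 'r': 62.886, 'th': 0.38, 'tilt': 0.367, 'ft': -1.577, 'fr': -1.426, 'fa': -0.567, 'w': 0.309, 'g': 1.255}
{'t': 7.65, 'ax': 0.503, 'r': 63.128, 'th': 0.499, 'tilt': 0.486, 'ft': -1.357, 'fr': -1.78, 'fa': -1.115, 'w': 0.314, 'g': 1.112}
{'t': 7.9, 'ax': 0.57, 'r': 63.39, 'th': 0.617, 'tilt': 0.606, 'ft': -2.565, 'fr': -2.042, 'fa': 0.28, 'w': 0.31, 'g': 0.978}
{'t': 8.15, 'ax': 0.608, 'r': 63.59, 'th': 0.735, 'tilt': 0.726, 'ft': -2.118, 'fr': -1.738, 'fa': 0.128, 'w': 0.311, 'g': 0.86}
{'t': 8.275, 'ax': 0.643, 'r': 63.679, 'th': 0.794, 'tilt': 0.785, 'ft': -1.16, 'fr': -2.606, 'fa': 0.306, 'w': 0.31, 'g': 0.806}
```

```bash
cat > fit.py <<'E'
import numpy as np
from scipy.optimize import least_squares
D=np.array([[-.466,-4.523,2.346],[-.344,-4.165,2.213],[-.222,-3.953,2.059],[-.1,-4.076,1.896],[.021,-2.837,1.731],[.141,-4.197,1.567],[.261,-2.495,1.408],[.38,-1.577,1.255],[.499,-1.357,1.112],[.617,-2.565,.978],[.735,-2.118,.86],[.794,-1.16,.806]])
th,ft,g=D.T
def T(th,h0,M): # push torque: drum = ring - T/2.5 ; heavy angle = drum - h0 from top (positive past top)
    t=np.full_like(th,.28)
    for _ in range(30): t=.28-M*np.sin(th-t/2.5-h0)
    return t
r=least_squares(lambda p:np.r_[T(th,p[0],p[1])/.075+ft,(p[1]-.23)/.02],[0,.23]);print("ft",r.x)
r=least_squares(lambda p:np.r_[(T(th,p[0],p[1])/.075-p[2]*g)*5,(p[1]-.23)/.02],[0,.23,2]);print("g",r.x,r.fun.round(2))
E
python3 fit.py
python3 -m pendant '[{"offset":[0,0,0],"rotation":[0,0,0],"hand":0.6},{"offset":[0,0,0],"rotation":[0,0,0],"hand":0.6},{"offset":[0,0,-40],"rotation":[0,0,0],"hand":0.6},{"offset":[0,0,-40],"rotation":[0,0,0],"hand":0.6},{"offset":[0,0,0],"rotation":[0,0,0],"hand":0.6}]'
python3 - <<'E'
from h import *
s,t=robot.camera("side"),robot.camera("top")
for c,b in((s,(300,195,390,285)),(t,(310,205,410,285))):
    for k in("red","vio"): print(k,[tuple(map(float,x)) for x in blobs(c,b,k)])
p=[*HUB[:2],YAW]
for a in np.arange(-1.5,1.6,.1):
    pass
show();go(130,-0.3)
for a in (-0.35,-0.25,0.7,0.8,1.75,1.85,-1.4,-1.3):
    X=HUB+75*(-np.sin(a)*Y+np.array([0,0,np.cos(a)])); print(a,proj(s,X).round(),proj(t,X).round())
E
```

```text
ft [-0.20715878  0.22460059]
g [0.05266848 0.22170325 2.40341386] [-0.15 -0.13 -0.01  0.11  0.18  0.22  0.19  0.13  0.01 -0.1  -0.28 -0.38
 -0.41]
t: 8.9
tool_pos: [527.0, -143.8, 223.8]
orientation: [0.066, 0.154, 0.912, 0.374]
ft_force: [-0.4, 0.1, 0.5]
width: 0.598
grip_force: 0.0
red [(372.5, 241.0, 11.0, 9.0, 51.0), (337.7, 283.6, 8.0, 2.0, 13.0)]
vio [(336.2, 217.4, 12.0, 12.0, 102.0), (365.0, 217.5, 11.0, 12.0, 97.0), (315.7, 243.8, 12.0, 13.0, 102.0), (324.9, 269.1, 11.0, 11.0, 86.0)]
red [(385.6, 252.0, 11.0, 11.0, 76.0)]
vio [(327.7, 223.3, 11.0, 12.0, 92.0), (349.3, 226.7, 13.0, 12.0, 104.0), (334.1, 235.6, 9.0, 10.0, 41.0), (380.3, 241.6, 13.0, 13.0, 108.0), (363.0, 251.8, 8.0, 4.0, 10.0)]
{'t': 9.0, 'ax': 0.317, 'r': 143.832, 'th': 0.788, 'tilt': 0.782, 'ft': -0.146, 'fr': -0.355, 'fa': -0.499, 'w': 0.601, 'g': 0.0}
offset [  1.4 115.7  82.8] rot [ 1.082  0.003 -0.008]
-0.35 [335. 217.] [349. 227.]
-0.25 [338. 216.] [352. 228.]
0.7 [364. 217.] [380. 242.]
0.8 [366. 218.] [382. 243.]
1.75 [372. 241.] [386. 252.]
1.85 [372. 244.] [385. 252.]
-1.4 [315. 244.] [328. 224.]
-1.3 [316. 241.] [329. 223.]
```

```bash
python3 -m pendant '[{"offset":[0,26.8,2.5],"rotation":[0.187,0,0],"hand":0.6},{"offset":[0,26.8,2.5],"rotation":[0.187,0,0],"hand":0.6},{"offset":[0,26.8,2.5],"rotation":[0.187,0,0],"hand":0.6},{"offset":[0,26.8,2.5],"rotation":[0.187,0,0],"hand":0.6},{"offset":[0,26.8,2.5],"rotation":[0.187,0,0],"hand":0.6}]' >/dev/null
python3 -m pendant '[{"offset":[0,26.8,2.5],"rotation":[0.187,0,0],"hand":0.6},{"offset":[0,0,0],"rotation":[0,0,0],"hand":0.6}]' >/dev/null
python3 -c "
from h import *
show();go(61,-0.335)"
```

```text
{'t': 9.875, 'ax': -1.039, 'r': 141.42, 'th': -0.382, 'tilt': -0.341, 'ft': 0.694, 'fr': 0.674, 'fa': -1.015, 'w': 0.6, 'g': 0.0}
offset [-1.4 -6.2 80.3] rot [-0.006 -0.005  0.003]
```

```bash
S='python3 -c "from h import *;show()"'
python3 -m pendant '[{"offset":[-1.4,-6.2,30],"rotation":[0,0,0],"hand":0.6},{"offset":[0,0,35],"rotation":[0,0,0],"hand":0.6},{"offset":[0,0,15.5],"rotation":[0,0,0],"hand":0.5},{"offset":[0,0,0],"rotation":[0,0,0],"hand":0.31},{"offset":[0,0,0],"rotation":[0,0,0],"hand":0.31}]' >/dev/null; eval $S
python3 -m pendant '[{"offset":[0,0,0],"rotation":[0,0,0],"hand":0.31},{"offset":[0,-3.7,0.11],"rotation":[-0.06,0,0],"hand":0.31},{"offset":[0,-3.7,0.11],"rotation":[-0.06,0,0],"hand":0.31}]' >/dev/null; eval $S
python3 -m pendant '[{"offset":[0,-3.7,0.11],"rotation":[-0.06,0,0],"hand":0.31},{"offset":[0,-3.7,0.11],"rotation":[-0.06,0,0],"hand":0.31}]' >/dev/null; eval $S
python3 -m pendant '[{"offset":[0,-3.7,0.11],"rotation":[-0.06,0,0],"hand":0.31},{"offset":[0,-3.7,0.11],"rotation":[-0.06,0,0],"hand":0.31}]' >/dev/null; eval $S
python3 -m pendant '[{"offset":[0,-3.7,0.11],"rotation":[-0.06,0,0],"hand":0.31},{"offset":[0,-3.7,0.11],"rotation":[-0.06,0,0],"hand":0.31}]' >/dev/null; eval $S
python3 -m pendant '[{"offset":[0,-3.7,0.11],"rotation":[-0.06,0,0],"hand":0.31},{"offset":[0,-3.7,0.11],"rotation":[-0.06,0,0],"hand":0.31}]' >/dev/null; eval $S
python3 -m pendant '[{"offset":[0,-3.7,0.11],"rotation":[-0.06,0,0],"hand":0.31},{"offset":[0,-3.7,0.11],"rotation":[-0.06,0,0],"hand":0.31}]' >/dev/null; eval $S
python3 -m pendant '[{"offset":[0,-3.7,0.11],"rotation":[-0.06,0,0],"hand":0.31},{"offset":[0,-3.7,0.11],"rotation":[-0.06,0,0],"hand":0.31}]' >/dev/null; eval $S
python3 -m pendant '[{"offset":[0,-3.7,0.11],"rotation":[-0.06,0,0],"hand":0.31},{"offset":[0,-3.7,0.11],"rotation":[-0.06,0,0],"hand":0.31}]' >/dev/null; eval $S
python3 -m pendant '[{"offset":[0,-3.7,0.11],"rotation":[-0.06,0,0],"hand":0.31},{"offset":[0,-3.7,0.11],"rotation":[-0.06,0,0],"hand":0.31}]' >/dev/null; eval $S
python3 -m pendant '[{"offset":[0,-3.7,0.11],"rotation":[-0.06,0,0],"hand":0.31},{"offset":[0,-3.7,0.11],"rotation":[-0.06,0,0],"hand":0.31}]' >/dev/null; eval $S
```

```text
{'t': 10.5, 'ax': 2.945, 'r': 63.827, 'th': -0.241, 'tilt': -0.337, 'ft': -1.14, 'fr': -0.74, 'fa': -0.908, 'w': 0.31, 'g': 0.719}
{'t': 10.875, 'ax': 3.375, 'r': 64.771, 'th': -0.133, 'tilt': -0.216, 'ft': -1.669, 'fr': -1.061, 'fa': 0.383, 'w': 0.311, 'g': 0.746}
{'t': 11.125, 'ax': 3.4, 'r': 65.692, 'th': -0.013, 'tilt': -0.096, 'ft': -1.543, 'fr': -1.731, 'fa': 0.135, 'w': 0.312, 'g': 0.65}
{'t': 11.375, 'ax': 3.39, 'r': 66.433, 'th': 0.102, 'tilt': 0.023, 'ft': -0.631, 'fr': -1.287, 'fa': -0.473, 'w': 0.314, 'g': 0.58}
{'t': 11.625, 'ax': 3.375, 'r': 67.071, 'th': 0.214, 'tilt': 0.143, 'ft': -1.204, 'fr': -0.648, 'fa': -0.155, 'w': 0.311, 'g': 0.53}
{'t': 11.875, 'ax': 3.351, 'r': 67.625, 'th': 0.326, 'tilt': 0.263, 'ft': -1.192, 'fr': -1.582, 'fa': 0.678, 'w': 0.309, 'g': 0.497}
{'t': 12.125, 'ax': 3.324, 'r': 68.087, 'th': 0.436, 'tilt': 0.382, 'ft': -0.294, 'fr': -0.873, 'fa': 0.406, 'w': 0.305, 'g': 0.48}
{'t': 12.375, 'ax': 3.283, 'r': 68.466, 'th': 0.546, 'tilt': 0.502, 'ft': -0.674, 'fr': -0.707, 'fa': -0.341, 'w': 0.313, 'g': 0.48}
{'t': 12.625, 'ax': 3.297, 'r': 68.765, 'th': 0.656, 'tilt': 0.622, 'ft': -1.145, 'fr': -0.746, 'fa': 0.6, 'w': 0.307, 'g': 0.492}
{'t': 12.875, 'ax': 3.293, 'r': 68.974, 'th': 0.765, 'tilt': 0.742, 'ft': -0.385, 'fr': -0.241, 'fa': -0.286, 'w': 0.309, 'g': 0.52}
{'t': 13.125, 'ax': 3.328, 'r': 69.127, 'th': 0.874, 'tilt': 0.861, 'ft': -1.241, 'fr': -0.82, 'fa': 0.008, 'w': 0.309, 'g': 0.561}
```

```bash
python3 -m pendant '[{"offset":[0,0,0],"rotation":[0,0,0],"hand":0.6},{"offset":[0,0,0],"rotation":[0,0,0],"hand":0.6},{"offset":[0,0,-40],"rotation":[0,0,0],"hand":0.6},{"offset":[0,0,-40],"rotation":[0,0,0],"hand":0.6},{"offset":[0,0,0],"rotation":[0,0,0],"hand":0.6}]' >/dev/null
cat >> h.py <<'E'
def rest():
    # ring rest angle modulo 60 deg, and knob angles, from side and top blobs matched to the ring's ellipse
    for n,b in(("side",(300,195,390,285)),("top",(310,205,410,285))):
        c=robot.camera(n); G=np.arange(-np.pi,np.pi,.005)
        E=np.array([proj(c,HUB+75*(-np.sin(a)*Y+np.array([0,0,np.cos(a)]))) for a in G])
        for k in("red","vio"):
            for x in blobs(c,b,k):
                if x[4]<70: continue
                d=np.hypot(*(E-x[:2]).T); i=d.argmin()
                if d[i]<3: print(n,k,"angle",round(G[i],2),"miss",round(d[i],1))
E
python3 -c "
from h import *
rest();show()"
```

```text
side vio angle -0.22 miss 0.6
side vio angle 0.84 miss 0.1
side vio angle -1.28 miss 0.3
side vio angle -2.34 miss 0.7
top vio angle -1.9 miss 1.3
top vio angle -0.24 miss 0.0
top vio angle 0.97 miss 2.2
{'t': 13.85, 'ax': 1.689, 'r': 148.034, 'th': 0.868, 'tilt': 0.86, 'ft': -0.555, 'fr': -0.181, 'fa': -0.281, 'w': 0.601, 'g': 0.0}
```

```bash
python3 -m pendant '[{"offset":[0,26.8,2.45],"rotation":[0.182,0,0],"hand":0.6},{"offset":[0,26.8,2.45],"rotation":[0.182,0,0],"hand":0.6},{"offset":[0,26.8,2.45],"rotation":[0.182,0,0],"hand":0.6},{"offset":[0,26.8,2.45],"rotation":[0.182,0,0],"hand":0.6},{"offset":[0,26.8,2.45],"rotation":[0.182,0,0],"hand":0.6}]' >/dev/null
python3 -m pendant '[{"offset":[0,26.8,2.45],"rotation":[0.182,0,0],"hand":0.6},{"offset":[0,0,0],"rotation":[0,0,0],"hand":0.6}]' >/dev/null
python3 -c "
from h import *
show();go(61,-0.23)"
```

```text
{'t': 14.725, 'ax': 0.481, 'r': 145.726, 'th': -0.269, 'tilt': -0.232, 'ft': 0.173, 'fr': 0.085, 'fa': -0.437, 'w': 0.599, 'g': 0.0}
offset [ 0.2 -5.6 84.6] rot [-0.002 -0.003  0.002]
```

```bash
S='python3 -c "from h import *;show()"'
python3 -m pendant '[{"offset":[0,-1.5,30],"rotation":[0,0,0],"hand":0.6},{"offset":[0,0,35],"rotation":[0,0,0],"hand":0.6},{"offset":[0,0,19.6],"rotation":[0,0,0],"hand":0.6},{"offset":[0,0,0],"rotation":[0,0,0],"hand":0.5}]' >/dev/null
python3 -c "
from h import *
show();go(61,-0.23)"
```

```text
{'t': 15.225, 'ax': -0.058, 'r': 59.439, 'th': -0.185, 'tilt': -0.232, 'ft': 0.808, 'fr': 1.093, 'fa': -0.604, 'w': 0.498, 'g': 0.0}
offset [-0.   2.7 -1.6] rot [-0.002 -0.007 -0.008]
```

```bash
S='python3 -c "from h import *;show()"'
python3 -m pendant '[{"offset":[0,2.7,-1],"rotation":[0,0,0],"hand":0.31},{"offset":[0,0,0],"rotation":[0,0,0],"hand":0.31},{"offset":[0,0,0],"rotation":[0,0,0],"hand":0.31}]' >/dev/null; eval $S
python3 -m pendant '[{"offset":[0,-3.7,0.11],"rotation":[-0.06,0,0],"hand":0.31},{"offset":[0,-3.7,0.11],"rotation":[-0.06,0,0],"hand":0.31}]' >/dev/null; eval $S
python3 -m pendant '[{"offset":[0,-3.7,0.11],"rotation":[-0.06,0,0],"hand":0.31},{"offset":[0,-3.7,0.11],"rotation":[-0.06,0,0],"hand":0.31}]' >/dev/null; eval $S
python3 -m pendant '[{"offset":[0,-3.7,0.11],"rotation":[-0.06,0,0],"hand":0.31},{"offset":[0,-3.7,0.11],"rotation":[-0.06,0,0],"hand":0.31}]' >/dev/null; eval $S
python3 -m pendant '[{"offset":[0,-3.7,0.11],"rotation":[-0.06,0,0],"hand":0.31},{"offset":[0,-3.7,0.11],"rotation":[-0.06,0,0],"hand":0.31}]' >/dev/null; eval $S
python3 -m pendant '[{"offset":[0,-3.7,0.11],"rotation":[-0.06,0,0],"hand":0.31},{"offset":[0,-3.7,0.11],"rotation":[-0.06,0,0],"hand":0.31}]' >/dev/null; eval $S
python3 -m pendant '[{"offset":[0,-3.7,0.11],"rotation":[-0.06,0,0],"hand":0.31},{"offset":[0,-3.7,0.11],"rotation":[-0.06,0,0],"hand":0.31}]' >/dev/null; eval $S
python3 -m pendant '[{"offset":[0,-3.7,0.11],"rotation":[-0.06,0,0],"hand":0.31},{"offset":[0,-3.7,0.11],"rotation":[-0.06,0,0],"hand":0.31}]' >/dev/null; eval $S
python3 -m pendant '[{"offset":[0,-3.7,0.11],"rotation":[-0.06,0,0],"hand":0.31},{"offset":[0,-3.7,0.11],"rotation":[-0.06,0,0],"hand":0.31}]' >/dev/null; eval $S
python3 -m pendant '[{"offset":[0,-3.7,0.11],"rotation":[-0.06,0,0],"hand":0.31},{"offset":[0,-3.7,0.11],"rotation":[-0.06,0,0],"hand":0.31}]' >/dev/null; eval $S
```

```text
{'t': 15.6, 'ax': 3.268, 'r': 64.228, 'th': -0.242, 'tilt': -0.23, 'ft': -0.459, 'fr': 0.572, 'fa': 0.435, 'w': 0.315, 'g': 0.0}
{'t': 15.85, 'ax': 2.86, 'r': 63.599, 'th': -0.135, 'tilt': -0.108, 'ft': -1.133, 'fr': -0.01, 'fa': -0.609, 'w': 0.307, 'g': 0.559}
{'t': 16.1, 'ax': 2.908, 'r': 63.659, 'th': -0.014, 'tilt': 0.012, 'ft': -0.876, 'fr': -1.069, 'fa': 0.766, 'w': 0.315, 'g': 0.641}
{'t': 16.35, 'ax': 2.922, 'r': 63.57, 'th': 0.102, 'tilt': 0.132, 'ft': -1.316, 'fr': -1.599, 'fa': -0.361, 'w': 0.313, 'g': 0.717}
{'t': 16.6, 'ax': 2.965, 'r': 63.5, 'th': 0.219, 'tilt': 0.252, 'ft': -1.961, 'fr': -0.896, 'fa': 0.442, 'w': 0.31, 'g': 0.803}
{'t': 16.85, 'ax': 3.003, 'r': 63.374, 'th': 0.335, 'tilt': 0.372, 'ft': -1.5, 'fr': -1.615, 'fa': 1.184, 'w': 0.315, 'g': 0.901}
{'t': 17.1, 'ax': 3.071, 'r': 63.254, 'th': 0.451, 'tilt': 0.492, 'ft': -1.923, 'fr': -0.787, 'fa': 0.622, 'w': 0.31, 'g': 1.013}
{'t': 17.35, 'ax': 3.112, 'r': 63.073, 'th': 0.569, 'tilt': 0.612, 'ft': -2.646, 'fr': -1.566, 'fa': 0.05, 'w': 0.312, 'g': 1.148}
{'t': 17.6, 'ax': 3.196, 'r': 62.889, 'th': 0.686, 'tilt': 0.732, 'ft': -2.009, 'fr': -0.66, 'fa': 0.005, 'w': 0.315, 'g': 1.301}
{'t': 17.85, 'ax': 3.274, 'r': 62.72, 'th': 0.804, 'tilt': 0.852, 'ft': -3.028, 'fr': -0.242, 'fa': 0.339, 'w': 0.312, 'g': 1.484}
```

```bash
python3 -m pendant '[{"offset":[0,0,0],"rotation":[0,0,0],"hand":0.6},{"offset":[0,0,0],"rotation":[0,0,0],"hand":0.6},{"offset":[0,0,-40],"rotation":[0,0,0],"hand":0.6},{"offset":[0,0,-40],"rotation":[0,0,0],"hand":0.6},{"offset":[0,0,0],"rotation":[0,0,0],"hand":0.6}]' >/dev/null
python3 -m pendant '[{"offset":[0,26.8,2.45],"rotation":[0.182,0,0],"hand":0.6},{"offset":[0,26.8,2.45],"rotation":[0.182,0,0],"hand":0.6},{"offset":[0,26.8,2.45],"rotation":[0.182,0,0],"hand":0.6},{"offset":[0,26.8,2.45],"rotation":[0.182,0,0],"hand":0.6},{"offset":[0,26.8,2.45],"rotation":[0.182,0,0],"hand":0.6}]' >/dev/null
python3 -m pendant '[{"offset":[0,26.8,2.45],"rotation":[0.182,0,0],"hand":0.6},{"offset":[0,0,0],"rotation":[0,0,0],"hand":0.6},{"offset":[0,0,0],"rotation":[0,0,0],"hand":0.6}]' >/dev/null
python3 -c "
from h import *
rest();show();go(62,-0.26)"
```

```text
side red angle -2.46 miss 0.9
side vio angle -0.34 miss 0.5
side vio angle 0.72 miss 0.4
side vio angle -1.4 miss 0.2
top vio angle -0.36 miss 0.1
top vio angle 0.89 miss 2.1
{'t': 19.575, 'ax': 2.518, 'r': 146.335, 'th': -0.279, 'tilt': -0.243, 'ft': 0.549, 'fr': 0.044, 'fa': -0.414, 'w': 0.598, 'g': 0.0}
offset [ 2.3 -4.2 84.3] rot [ 0.017 -0.002 -0.01 ]
```

```bash
python3 -m pendant '[{"offset":[2.3,7.5,0.4],"rotation":[0.092,0,0],"hand":0.6},{"offset":[0,0,30],"rotation":[0,0,0],"hand":0.6},{"offset":[0,0,35],"rotation":[0,0,0],"hand":0.6},{"offset":[0,0,19],"rotation":[0,0,0],"hand":0.6},{"offset":[0,0,0],"rotation":[0,0,0],"hand":0.5}]' >/dev/null
python3 -c "
from h import *
show();go(62,-0.335)"
```

```text
{'t': 20.2, 'ax': -0.856, 'r': 60.811, 'th': -0.305, 'tilt': -0.336, 'ft': 0.151, 'fr': 0.9, 'fa': 0.231, 'w': 0.5, 'g': 0.0}
offset [-0.8  1.8 -1.2] rot [-0.001 -0.007 -0.011]
```

```bash
S='python3 -c "from h import *;show()"'
python3 -m pendant '[{"offset":[0,1.8,0],"rotation":[0,0,0],"hand":0.31},{"offset":[0,0,0],"rotation":[0,0,0],"hand":0.31},{"offset":[0,0,0],"rotation":[0,0,0],"hand":0.31}]' >/dev/null; eval $S
python3 -m pendant '[{"offset":[0,-3.7,0.11],"rotation":[-0.06,0,0],"hand":0.31},{"offset":[0,-3.7,0.11],"rotation":[-0.06,0,0],"hand":0.31}]' >/dev/null; eval $S
python3 -m pendant '[{"offset":[0,-3.7,0.11],"rotation":[-0.06,0,0],"hand":0.31},{"offset":[0,-3.7,0.11],"rotation":[-0.06,0,0],"hand":0.31}]' >/dev/null; eval $S
python3 -m pendant '[{"offset":[0,-3.7,0.11],"rotation":[-0.06,0,0],"hand":0.31},{"offset":[0,-3.7,0.11],"rotation":[-0.06,0,0],"hand":0.31}]' >/dev/null; eval $S
python3 -m pendant '[{"offset":[0,-3.7,0.11],"rotation":[-0.06,0,0],"hand":0.31},{"offset":[0,-3.7,0.11],"rotation":[-0.06,0,0],"hand":0.31}]' >/dev/null; eval $S
python3 -m pendant '[{"offset":[0,-3.7,0.11],"rotation":[-0.06,0,0],"hand":0.31},{"offset":[0,-3.7,0.11],"rotation":[-0.06,0,0],"hand":0.31}]' >/dev/null; eval $S
python3 -m pendant '[{"offset":[0,-3.7,0.11],"rotation":[-0.06,0,0],"hand":0.31},{"offset":[0,-3.7,0.11],"rotation":[-0.06,0,0],"hand":0.31}]' >/dev/null; eval $S
python3 -m pendant '[{"offset":[0,-3.7,0.11],"rotation":[-0.06,0,0],"hand":0.31},{"offset":[0,-3.7,0.11],"rotation":[-0.06,0,0],"hand":0.31}]' >/dev/null; eval $S
python3 -m pendant '[{"offset":[0,-3.7,0.11],"rotation":[-0.06,0,0],"hand":0.31},{"offset":[0,-3.7,0.11],"rotation":[-0.06,0,0],"hand":0.31}]' >/dev/null; eval $S
echo back
python3 -m pendant '[{"offset":[0,3.7,0.11],"rotation":[0.06,0,0],"hand":0.31},{"offset":[0,3.7,0.11],"rotation":[0.06,0,0],"hand":0.31}]' >/dev/null; eval $S
python3 -m pendant '[{"offset":[0,3.7,0.11],"rotation":[0.06,0,0],"hand":0.31},{"offset":[0,3.7,0.11],"rotation":[0.06,0,0],"hand":0.31}]' >/dev/null; eval $S
python3 -m pendant '[{"offset":[0,3.7,0.11],"rotation":[0.06,0,0],"hand":0.31},{"offset":[0,3.7,0.11],"rotation":[0.06,0,0],"hand":0.31}]' >/dev/null; eval $S
python3 -m pendant '[{"offset":[0,3.7,0.11],"rotation":[0.06,0,0],"hand":0.31},{"offset":[0,3.7,0.11],"rotation":[0.06,0,0],"hand":0.31}]' >/dev/null; eval $S
python3 -m pendant '[{"offset":[0,3.7,0.11],"rotation":[0.06,0,0],"hand":0.31},{"offset":[0,3.7,0.11],"rotation":[0.06,0,0],"hand":0.31}]' >/dev/null; eval $S
python3 -m pendant '[{"offset":[0,3.7,0.11],"rotation":[0.06,0,0],"hand":0.31},{"offset":[0,3.7,0.11],"rotation":[0.06,0,0],"hand":0.31}]' >/dev/null; eval $S
python3 -m pendant '[{"offset":[0,3.7,0.11],"rotation":[0.06,0,0],"hand":0.31},{"offset":[0,3.7,0.11],"rotation":[0.06,0,0],"hand":0.31}]' >/dev/null; eval $S
python3 -m pendant '[{"offset":[0,3.7,0.11],"rotation":[0.06,0,0],"hand":0.31},{"offset":[0,3.7,0.11],"rotation":[0.06,0,0],"hand":0.31}]' >/dev/null; eval $S
python3 -m pendant '[{"offset":[0,3.7,0.11],"rotation":[0.06,0,0],"hand":0.31},{"offset":[0,3.7,0.11],"rotation":[0.06,0,0],"hand":0.31}]' >/dev/null; eval $S
```

```text
{'t': 20.575, 'ax': 1.017, 'r': 63.877, 'th': -0.367, 'tilt': -0.334, 'ft': 0.331, 'fr': -0.061, 'fa': -0.726, 'w': 0.308, 'g': 0.0}
{'t': 20.825, 'ax': 0.484, 'r': 63.098, 'th': -0.265, 'tilt': -0.212, 'ft': -2.172, 'fr': -1.713, 'fa': -0.415, 'w': 0.313, 'g': 1.024}
{'t': 21.075, 'ax': 0.518, 'r': 62.92, 'th': -0.152, 'tilt': -0.09, 'ft': -2.897, 'fr': -1.877, 'fa': 0.166, 'w': 0.311, 'g': 1.471}
{'t': 21.325, 'ax': 0.576, 'r': 62.709, 'th': -0.036, 'tilt': 0.03, 'ft': -4.265, 'fr': -1.515, 'fa': -0.005, 'w': 0.312, 'g': 1.622}
{'t': 21.575, 'ax': 0.648, 'r': 62.506, 'th': 0.081, 'tilt': 0.15, 'ft': -4.448, 'fr': -2.028, 'fa': 0.01, 'w': 0.311, 'g': 1.776}
{'t': 21.825, 'ax': 0.726, 'r': 62.306, 'th': 0.199, 'tilt': 0.27, 'ft': -3.657, 'fr': -1.033, 'fa': 0.355, 'w': 0.315, 'g': 1.941}
{'t': 22.075, 'ax': 0.856, 'r': 62.153, 'th': 0.316, 'tilt': 0.39, 'ft': -3.74, 'fr': -0.939, 'fa': 0.209, 'w': 0.31, 'g': 2.121}
{'t': 22.325, 'ax': 0.914, 'r': 61.946, 'th': 0.435, 'tilt': 0.511, 'ft': -4.471, 'fr': -0.443, 'fa': 0.314, 'w': 0.306, 'g': 2.323}
{'t': 22.575, 'ax': 0.978, 'r': 61.704
[... 586 characters left out ...]
 'fa': -0.204, 'w': 0.31, 'g': 1.266}
{'t': 23.825, 'ax': 0.131, 'r': 62.262, 'th': -0.0, 'tilt': 0.02, 'ft': 1.76, 'fr': -2.057, 'fa': -0.907, 'w': 0.311, 'g': 1.391}
{'t': 24.075, 'ax': 0.044, 'r': 62.44, 'th': -0.118, 'tilt': -0.1, 'ft': 1.579, 'fr': -1.994, 'fa': 0.462, 'w': 0.311, 'g': 1.518}
{'t': 24.325, 'ax': 0.021, 'r': 62.653, 'th': -0.234, 'tilt': -0.22, 'ft': 2.82, 'fr': -1.973, 'fa': -1.178, 'w': 0.309, 'g': 1.647}
{'t': 24.575, 'ax': -0.058, 'r': 62.811, 'th': -0.351, 'tilt': -0.34, 'ft': 3.335, 'fr': -2.758, 'fa': -0.517, 'w': 0.308, 'g': 1.78}
{'t': 24.825, 'ax': -0.088, 'r': 62.991, 'th': -0.467, 'tilt': -0.46, 'ft': 3.408, 'fr': -3.217, 'fa': -0.869, 'w': 0.313, 'g': 1.912}
```

```bash
S='python3 -c "from h import *;show()"'
python3 -m pendant '[{"offset":[0,-3.7,0.11],"rotation":[-0.06,0,0],"hand":0.31},{"offset":[0,-3.7,0.11],"rotation":[-0.06,0,0],"hand":0.31},{"offset":[0,-3.7,0.11],"rotation":[-0.06,0,0],"hand":0.31},{"offset":[0,-3.7,0.11],"rotation":[-0.06,0,0],"hand":0.31}]' >/dev/null; eval $S
python3 -m pendant '[{"offset":[0,-3.7,0.11],"rotation":[-0.06,0,0],"hand":0.31},{"offset":[0,-3.7,0.11],"rotation":[-0.06,0,0],"hand":0.31}]' >/dev/null; eval $S
python3 -m pendant '[{"offset":[0,-3.7,0.11],"rotation":[-0.06,0,0],"hand":0.31},{"offset":[0,-3.7,0.11],"rotation":[-0.06,0,0],"hand":0.31}]' >/dev/null; eval $S
python3 -m pendant '[{"offset":[0,-3.4,0.1],"rotation":[-0.055,0,0],"hand":0.31}]' >/dev/null; eval $S
python3 -c "
from h import *
rest()"
```

```text
{'t': 25.325, 'ax': 0.603, 'r': 63.3, 'th': -0.259, 'tilt': -0.212, 'ft': -1.723, 'fr': -0.813, 'fa': 0.422, 'w': 0.311, 'g': 0.837}
{'t': 25.575, 'ax': 0.63, 'r': 63.047, 'th': -0.152, 'tilt': -0.09, 'ft': -2.266, 'fr': -1.452, 'fa': 0.793, 'w': 0.309, 'g': 1.489}
{'t': 25.825, 'ax': 0.734, 'r': 62.85, 'th': -0.036, 'tilt': 0.03, 'ft': -3.248, 'fr': -1.685, 'fa': 0.632, 'w': 0.311, 'g': 1.636}
{'t': 25.95, 'ax': 0.75, 'r': 62.757, 'th': 0.019, 'tilt': 0.085, 'ft': -4.036, 'fr': -1.883, 'fa': 1.708, 'w': 0.312, 'g': 1.723}
side red angle -2.12 miss 0.5
side vio angle 0.07 miss 1.7
side vio angle 1.07 miss 0.2
side vio angle -1.05 miss 0.6
top vio angle -1.06 miss 0.1
```

```bash
python3 -m pendant '[{"offset":[0,0,0],"rotation":[0,0,0],"hand":0.55},{"offset":[0,0,0],"rotation":[0,0,0],"hand":0.55},{"offset":[0,0,0],"rotation":[0,0,0],"hand":0.55}]' >/dev/null
python3 -c "
from h import *
rest();show();go(62,-0.1)
c=robot.camera('top');cv2.imwrite('pics/t3.png',cv2.resize(c['pixels'][190:300,290:420,::-1],None,fx=4.5,fy=4.5))"
```

```text
side red angle -2.21 miss 0.6
side vio angle -0.05 miss 1.5
side vio angle 0.98 miss 0.1
side vio angle -1.15 miss 0.5
top vio angle -1.17 miss 0.2
{'t': 26.525, 'ax': 0.086, 'r': 61.848, 'th': 0.041, 'tilt': 0.079, 'ft': -0.861, 'fr': 0.1, 'fa': -0.762, 'w': 0.55, 'g': 0.0}
offset [0.2 8.7 0.8] rot [ 0.179 -0.    -0.008]
```

```bash
python3 -m pendant '[{"offset":[0,4.4,0.4],"rotation":[0.09,0,0],"hand":0.55},{"offset":[0,4.3,0.4],"rotation":[0.09,0,0],"hand":0.55},{"offset":[0,0,0],"rotation":[0,0,0],"hand":0.45},{"offset":[0,0,0],"rotation":[0,0,0],"hand":0.45}]' >/dev/null
python3 -c "
from h import *
show();go(62,-0.1)"
```

```text
{'t': 27.075, 'ax': 0.099, 'r': 61.617, 'th': -0.097, 'tilt': -0.099, 'ft': -0.297, 'fr': -0.133, 'fa': -0.548, 'w': 0.449, 'g': 0.0}
offset [ 0.1  0.2 -0.4] rot [ 0.001 -0.001 -0.008]
```

```bash
python3 -m pendant '[{"offset":[0,0,0],"rotation":[0,0,0],"hand":0.3},{"offset":[0,0,0],"rotation":[0,0,0],"hand":0.2},{"offset":[0,0,0],"rotation":[0,0,0],"hand":0.1},{"offset":[0,0,0],"rotation":[0,0,0],"hand":0},{"offset":[0,0,0],"rotation":[0,0,0],"hand":0}]' 50
python3 -m pendant '[{"offset":[0,0,0],"rotation":[0,0,0],"hand":0},{"offset":[0,0,0],"rotation":[0,0,0],"hand":0},{"offset":[0,0,0],"rotation":[0,0,0],"hand":0},{"offset":[0,0,0],"rotation":[0,0,0],"hand":0}]'
python3 -c "
from h import *
show();rest()
c=robot.camera('side');cv2.imwrite('pics/s4.png',cv2.resize(c['pixels'][130:330,260:430,::-1],None,fx=3,fy=3))"
```

```text
t: 27.7
tool_pos: [560.2, -39.3, 181.7]
orientation: [-0.008, 0.166, 0.985, -0.05]
ft_force: [-1.4, -0.8, 1.9]
width: 0.237
grip_force: 49.0
t: 28.2
tool_pos: [560.2, -39.1, 181.6]
orientation: [-0.008, 0.166, 0.985, -0.049]
ft_force: [-2.9, -0.7, 4.1]
width: 0.236
grip_force: 49.2
{'t': 28.2, 'ax': 0.27, 'r': 61.911, 'th': -0.096, 'tilt': -0.1, 'ft': 1.995, 'fr': 3.906, 'fa': -2.484, 'w': 0.236, 'g': 49.163}
side red angle -2.2 miss 0.4
side vio angle -0.04 miss 1.6
side vio angle 0.98 miss 0.1
side vio angle -1.15 miss 0.6
```

View pics/s4.png

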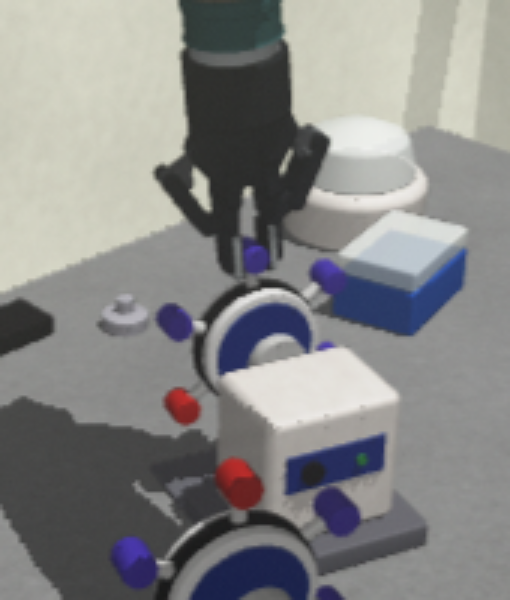

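The picture shows the gripper closed on the top violet knob at crop (255,257), with the red knob at lower left (183,405). The grip reads 49 N and the ring hasn't moved, so I'm handing in.

```bash
python3 -c "
from rig import robot
print(robot.finish_job())"
```

```text
the job is handed in; nothing more can be done
None
```

The job is handed in: I turned the wheel until its heavy side, found by feel to within roughly 0.1 rad, was at the bottom, and the gripper is holding the top violet knob still there at about 49 N; the verdict was not shown to me.

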